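Size a counter foot's stem on the hole gauge

TASK

Take the counter foot from the wooden block's well nearest the robot and size its stem on the steel hole gauge: push it gently through the widest hole first, then step down the row until a hole refuses the stem. Leave the foot standing fully home in the tightest hole that it passes, let go of it, and leave the other feet and everything else alone.

Things in the scene. Friction and masses are not known exactly. Their poses are not given: they have to be found in the camera images.
- gauge: steel hole gauge, fixed: plate 66 x 196 mm, 8 thick, top face 60 mm above the counter, on four pillars over a base plate 6 mm thick; open below the holes. Four through holes in one row about its centre, 46 mm apart, in order of size. Origin: centre of its underside; z up, y along the row from the widest hole to the narrowest (yaw up to 0.5 rad). Not to be pressed harder than 30 N by a foot
- gauge_hole23 (a point): centre of the widest hole, 23 mm in diameter (takes the 22 mm stem with 1 mm to spare, and every thinner one), at the plate's top face, 60 mm up. A stem that fits goes down until the flange rests on the plate; a thicker one stops with its tip on the top face; axes as the gauge's, z up
- gauge_hole20 (a point): centre of the second widest hole, 20 mm in diameter (takes the 19 mm stem with 1 mm to spare, and every thinner one), at the plate's top face, 60 mm up. A stem that fits goes down until the flange rests on the plate; a thicker one stops with its tip on the top face; axes as the gauge's, z up
- gauge_hole17 (a point): centre of the third hole, 17 mm in diameter (takes the 16 mm stem with 1 mm to spare, and every thinner one), at the plate's top face, 60 mm up. A stem that fits goes down until the flange rests on the plate; a thicker one stops with its tip on the top face; axes as the gauge's, z up
- gauge_hole14 (a point): centre of the narrowest hole, 14 mm in diameter (takes the 13 mm stem with 1 mm to spare, and every thinner one), at the plate's top face, 60 mm up. A stem that fits goes down until the flange rests on the plate; a thicker one stops with its tip on the top face; axes as the gauge's, z up; no foot here is that thin
- block: wooden block 190 x 62 mm, 55 mm high, fixed, with three wells 28 mm in diameter and 45 mm deep, 62 mm apart, holding one foot each, stem loose in the well (up to 3 mm off its centre). Origin: centre of its underside on the counter; z up, x along the row, away from the robot (yaw up to 0.35 rad)
- block_well0 (a point): centre of the mouth of the block's well nearest the robot, on the block's top, 55 mm above the counter: the foot that stands here is the one to size
- foot_a: counter foot, upside down in a well of the block, flange on the block's top, 0.15 to 0.27 kg. Origin: centre of the flange's underside (shoulder); z up along the axis. Above it: flange 40 mm across, 4 high; round body 38 mm across from 4 to 32 mm up (grip here), domed to 45. Below it: plain stem 38 mm long, tip chamfered 0.8 mm, 16, 19 or 22 mm thick: one foot of each, in any order
- foot_b: another counter foot: as foot_a, alike above the flange, stem of another thickness
- foot_c: another counter foot: as foot_a, alike above the flange, stem of another thickness
- water: closed water bottle, 64 mm across, 190 mm tall, standing on the counter; origin at the centre of its underside; leave it alone
- mug: white mug, 78 mm across, 90 mm tall, standing; origin at the centre of its underside; leave it alone
- spanner: steel spanner 190 mm long lying on the counter; origin on its underside about mid-length, x along it; leave it alone
Mind the look-alikes: they are no part of the job. What is shaped like the foot_c but purple is not meant. What is shaped like the foot_a but blue is not meant.

How it is judged:
On the way, in this order (a step that is already met when the one before it is completed fails the run):
1. the foot's stem has been pushed through the widest hole (its tip at least 10 mm below the plate's top) (((horizontal distance between foot_a and gauge_hole23 below 0.006 m and z of foot_a in the frame of gauge_hole23 below 0.028 m) or (horizontal distance between foot_b and gauge_hole23 below 0.006 m and z of foot_b in the frame of gauge_hole23 below 0.028 m) or (horizontal distance between foot_c and gauge_hole23 below 0.006 m and z of foot_c in the frame of gauge_hole23 below 0.028 m))), for 0.1 s.
2. the next hole smaller than the stem's own has been tried and has refused it: stem upright over that hole (within 5 mm), tip pressed on it with more than 1.5 N (((horizontal distance between foot_a and gauge_hole14 below 0.005 m and z of foot_a in the frame of gauge_hole14 between 0.034 and 0.041 m and angle between foot_a's own z axis and vertical below 0.1 rad and contact force between foot_a and gauge above 1.5 N) or (horizontal distance between foot_b and gauge_hole17 below 0.005 m and z of foot_b in the frame of gauge_hole17 between 0.034 and 0.041 m and angle between foot_b's own z axis and vertical below 0.1 rad and contact force between foot_b and gauge above 1.5 N) or (horizontal distance between foot_c and gauge_hole20 below 0.005 m and z of foot_c in the frame of gauge_hole20 between 0.034 and 0.041 m and angle between foot_c's own z axis and vertical below 0.1 rad and contact force between foot_c and gauge above 1.5 N))), for 0.1 s.
At the end, for the whole second after the job is handed in: the foot from the well nearest the robot stands upright in the tightest hole that it passes (axis within 3 mm of the hole's, flange on the plate within 2 mm, tilt under 0.06 rad), at rest and let go; the other two feet are still in their wells, moved less than 10 mm (((horizontal distance between foot_a and gauge_hole17 below 0.003 m and z of foot_a in the frame of gauge_hole17 between -0.002 and 0.002 m and angle between foot_a's own z axis and vertical below 0.06 rad and linear speed of foot_a below 0.01 m/s and distance of each of foot_b, foot_c from where it was at the start of the episode below 0.01 m and horizontal distance between each of foot_b, foot_c and block_well0 above 0.03 m) or (horizontal distance between foot_b and gauge_hole20 below 0.003 m and z of foot_b in the frame of gauge_hole20 between -0.002 and 0.002 m and angle between foot_b's own z axis and vertical below 0.06 rad and linear speed of foot_b below 0.01 m/s and distance of each of foot_a, foot_c from where it was at the start of the episode below 0.01 m and horizontal distance between each of foot_a, foot_c and block_well0 above 0.03 m) or (horizontal distance between foot_c and gauge_hole23 below 0.003 m and z of foot_c in the frame of gauge_hole23 between -0.002 and 0.002 m and angle between foot_c's own z axis and vertical below 0.06 rad and linear speed of foot_c below 0.01 m/s and distance of each of foot_a, foot_b from where it was at the start of the episode below 0.01 m and horizontal distance between each of foot_a, foot_b and block_well0 above 0.03 m))); the robot touches nothing.
It fails at once if a foot pressed on the gauge with more than 30 N (contact force between any of foot_a, foot_b, foot_c and gauge above 30 N).
It fails at once if the bottle, the mug or the spanner shifted by more than 20 mm (distance of any of water, mug, spanner from where it was at the start of the episode above 0.02 m).
It also fails if it takes over 54 s, if anything falls off the work surface, if the arm or the gripper's body presses on something with over 40 N, if the wrist force passes 120 N, or if a joint passes its speed limit or range.

ROBOT

A 6-joint arm with a two-finger parallel gripper is mounted at the origin on the work surface. World frame = base frame: x ahead of the robot, y to its left, z up, the work surface at z = 0. Lengths are in m, angles in rad, forces in N, time in s.
With the tool pointing down it reaches from about 0.4 to 0.925 m from the base axis. Payload 12.5 kg.
Tool frame: the origin (TCP) lies at the very end of the fingers, on their centre line; the grasp point (between the pads) lies 19 mm behind it; z points along the fingers, y is the line along which they close (so a half turn about z gives the same grasp; the last joint's range is limited). The gripper opens to 95 mm and grips with 3 to 60 N. Pads are 20 mm wide; open, the fingers measure 119 mm over their backs; the gripper's body (75 mm by 180 mm) begins 59 mm behind the grasp point.
Start: joints at [1.102, 0.491, 1.559, -0, 1.092, -0.106], TCP at [0.222, 0.584, 0.186] pointing down, gripper open.
Joint ranges: [-3.1, 3.1], [-0.84, 2.19], [0.05, 2.79], [-1.13, 4.28], [0.06, 2.93], [-2.69, 2.69]. Speed limits (rad/s): [2.22, 2.22, 2.79, 3.14, 3.14, 3.14].

INTERFACE

Orientations are given as a rotation vector (axis times angle).
In Python, from plant import telemetry, optics, close_job, spotter gives the robot as it stands. The module is installed in compiled form; this text tells all that it offers.
- The arm moves only by the shell command python3 -m handwheel 'ROWS' [FORCE]. ROWS is one flat JSON list of numbers that holds 1 to 5 rows one after another, with no inner brackets; each row has 5 numbers: the finger opening in m, then dx, dy, dz in m, then a turn about the tool's z in rad; each row shifts and turns the commanded pose from where the row before left it, along the tool's axes as they then stand; what a row does not reach is not made up. A row lasts 1/12 s, in which the tool goes at most 0.0417 m and 0.125 rad, less where a joint would pass 70% of its speed; a pose out of reach is approached as far as the arm can. The fingers move at their own pace and stop on an object; FORCE is the grip in N (left out, the last holds). Time passes only in rows, so rows that do not move let the fingers close. It prints the time, the measured TCP pose, the force, the opening and the grip force at its end. Input that does not fit is refused with a message, and nothing moves.
- telemetry.read_state(): the state, without advancing time (a new reading comes with each control period).
- optics.capture(name): name is "side" or "top"; returns a dict with "img" (384x512x3 uint8, blue, green, red), "depth" (384x512 float32, m along the optical axis (not along the pixel's ray), 0 where there is no reading), "fovy" (degrees; the focal length in pixels is half the picture's height over the tangent of half this angle, whatever the lens; pixels are square), "cx", "cy" (the principal point, pixels), "D" ([k1, k2, p1, p2, k3] as OpenCV has them; the pictures are not rectified), "camera_from_world" (4x4, takes a point from world to camera coordinates). Camera axes: x right, y down, z forward; pixel columns grow to the right and rows downward; lengths in m; the calibration is good to about 2 mm. A picture is of the moment at which its call begins.
- close_job(): hands the job in; it is judged then, once.
Trained networks look in a picture, given as the dict that the camera call returned (one of the last four; its "shot" number tells which), for a name from the list of things; names that differ only in an ending like _2 or _b are one class to them, and where a whole thing is asked for, a point or a joint stands for the part that bears it (a point fixed in the world has none). Each returns a list of dicts, best first, with "confidence" (0 to 1); they miss things now and then, are a little off and sometimes report something else, mostly with a low value. They report only what shows in the picture. A call takes as long as a camera call. They do not tell look-alikes from the thing itself.
- spotter.search_frame(picture, label): "centre" ([x, y, z] in m, in the coordinates of the camera as it stood for that picture, good to about 4 mm: the middle of the surface that is visible of it).
- spotter.landmark_of(picture, label): "centre" ([x, y, z] in m, in the coordinates of the camera as it stood for that picture, good to about 4 mm: a listed point, or the origin of a listed thing).
The state is a dict: "time": time; "qpos": joint angles; "qvel": joint speeds; "tau": joint torques, N m; "eef_pos": TCP position; "tcp_rot": TCP orientation; "wrist_force": force on the tool from outside, world axes, zero at the start; "moment": the same for the moment, N m; "gripper_width": finger opening in m; "grip_force": force on a finger pad.
Only numpy, scipy, OpenCV 4.12 (cv2) and the standard library are available. Lean on these libraries where they do the work, as an engineer would, in place of code of your own. Each camera call takes 0.05 s, during which the arm holds its last target. There are 200 camera calls.

## Working session

There is one attempt and no reset: what is moved stays moved. The work goes in short steps, Python scripts to look and compute and a shell command to move; the robot and the scene stay as the last step left them, time stands still between calls to the robot, and variables do not carry over. Pictures are saved under pics/ and viewed, at most 10 in all, crops included, and the job is handed in when it is done.

```bash
mkdir -p pics
cat > h.py <<'E'
import numpy as np, cv2
from plant import telemetry, optics, spotter
def K(p):
    f=p["img"].shape[0]/2/np.tan(np.radians(p["fovy"])/2)
    return np.array([[f,0,p["cx"]],[0,f,p["cy"]],[0,0,1]])
def c2w(p,c):
    return (np.linalg.inv(np.array(p["camera_from_world"]))@np.r_[c,1])[:3]
def w2p(p,w):
    T=np.array(p["camera_from_world"]); 
    return cv2.projectPoints(np.atleast_2d(w).astype(float),cv2.Rodrigues(T[:3,:3])[0],T[:3,3],K(p),np.array(p["D"],float))[0][:,0]
def cloud(p):
    d=p["depth"]; h,w=d.shape
    uv=np.mgrid[0:h,0:w][::-1].reshape(2,-1).T.astype(np.float64)
    n=cv2.undistortPoints(uv[:,None],K(p),np.array(p["D"],float))[:,0]
    P=np.c_[n,np.ones(len(n))]*d.reshape(-1,1)
    return (np.c_[P,np.ones(len(P))]@np.linalg.inv(np.array(p["camera_from_world"])).T)[:,:3].reshape(h,w,3)
E
python3 - <<'E'
from h import *
s=telemetry.read_state();print(s["time"],s["eef_pos"],s["tcp_rot"],s["gripper_width"])
for n in("top","side"):
    p=optics.capture(n); cv2.imwrite(f"pics/{n}0.png",p["img"])
    print(n, np.linalg.inv(p["camera_from_world"])[:3,3].round(3),p["fovy"])
    for l in ("gauge","gauge_hole23","gauge_hole20","gauge_hole17","gauge_hole14","block","block_well0","foot_a","water","mug","spanner"):
        for r in spotter.landmark_of(p,l)[:5]:
            w=c2w(p,r["centre"]); print(l,round(r["confidence"],2),w.round(3),w2p(p,w)[0].round())
E
```

```text
0.0 [0.22166079 0.58408892 0.18515873] [-5.66665045e-01 -3.08976778e+00  1.62676365e-03] 0.09524499253786677
top [ 0.351 -0.084  1.129] 48.7596180772211
gauge 0.63 [ 0.474  0.162 -0.001] [157. 242.]
gauge_hole23 0.81 [0.451 0.096 0.059] [178. 248.]
gauge_hole23 0.81 [0.482 0.182 0.059] [144. 237.]
gauge_hole23 0.58 [0.467 0.144 0.057] [159. 242.]
gauge_hole23 0.55 [0.497 0.225 0.061] [127. 232.]
gauge_hole20 0.81 [0.451 0.096 0.059] [178. 248.]
gauge_hole20 0.81 [0.482 0.182 0.059] [144. 237.]
gauge_hole20 0.58 [0.467 0.144 0.057] [159. 242.]
gauge_hole20 0.55 [0.497 0.225 0.061] [127. 232.]
gauge_hole17 0.81 [0.451 0.096 0.059] [178. 248.]
gauge_hole17 0.81 [0.482 0.182 0.059] [144. 237.]
gauge_hole17 0.58 [0.467 0.144 0.057] [159. 242.]
gauge_hole17 0.55 [0.497 0.225 0.061] [127. 232.]
gauge_hole14 0.81 [0.451 0.096 0.059] [178. 248.]
gauge_hole14 0.81 [0.482 0.182 0.059] [144. 237.]
gauge_hole14 0.58 [0.467 0.144 0.057] [159. 242.]
gauge_hole14 0.55 [0.497 0.225 0.061] [127. 232.]
block 0.96 [ 0.538 -0.221 -0.001] [298. 212.]
block_well0 0.83 [ 0.477 -0.207  0.056] [297. 232.]
foo
[... 1158 characters left out ...]
14 0.98 [0.497 0.227 0.059] [184. 122.]
gauge_hole14 0.87 [0.476 0.182 0.06 ] [181. 133.]
gauge_hole14 0.79 [0.464 0.143 0.06 ] [180. 143.]
gauge_hole14 0.72 [0.456 0.1   0.061] [181. 154.]
block_well0 0.83 [ 0.48  -0.208  0.054] [230. 251.]
foot_a 0.9 [ 0.6   -0.236  0.059] [290. 241.]
foot_a 0.89 [ 0.538 -0.221  0.057] [259. 246.]
foot_a 0.73 [ 0.576 -0.084  0.041] [252. 197.]
foot_a 0.71 [ 0.393 -0.149  0.039] [181. 245.]
foot_a 0.6 [ 0.478 -0.205  0.056] [228. 249.]
water 0.63 [ 0.63  -0.426  0.001] [347. 332.]
water 0.58 [0.481 0.186 0.059] [182. 132.]
mug 0.56 [ 0.475 -0.4    0.002] [264. 351.]
spanner 0.96 [ 0.747  0.132 -0.001] [280. 137.]
spanner 0.22 [0.475 0.159 0.002] [186. 155.]
```

Run:
```python
import cv2,numpy as np
a=cv2.imread("pics/top0.png");b=cv2.imread("pics/side0.png")
A=cv2.resize(a[130:290,100:400],None,fx=2.6,fy=2.6,interpolation=3)
cv2.imwrite("pics/topc.png",A)
B=cv2.resize(b[90:290,150:350],None,fx=3,fy=3,interpolation=3)
cv2.imwrite("pics/sidec.png",B)
```

```text
(no output)
```

View pics/topc.png

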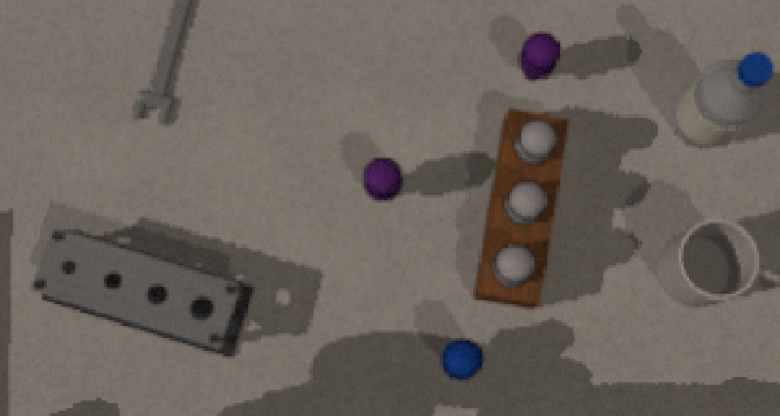

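View pics/sidec.png

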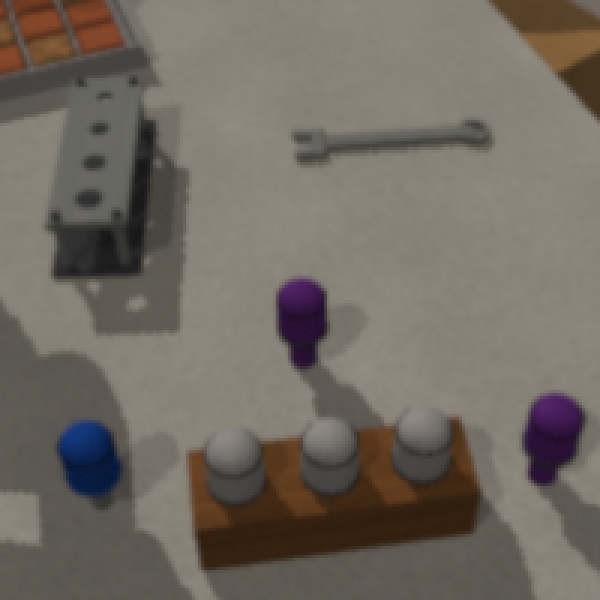

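Top crop: the white feet in the block are at full-frame px (298,232), (301,208) and (305,185). The purple ones at (308,151) and (247,199) and the blue one at (277,268) are look-alikes. The nearest well holds the white foot at (298,232), and both crops confirm it. The gauge's widest hole is at (178,248), the low-y end of the row.

```bash
cat >> h.py <<'E'
from scipy.optimize import least_squares
def planez(p,uv,z):
    n=cv2.undistortPoints(np.array(uv,float).reshape(-1,1,2),K(p),np.array(p["D"],float))[:,0]
    Ti=np.linalg.inv(np.array(p["camera_from_world"])); o=Ti[:3,3]
    d=np.c_[n,np.ones(len(n))]@Ti[:3,:3].T
    return o+d*((z-o[2])/d[:,2])[:,None]
def holes(p,guess,rad=(.0115,.010,.0085,.007)):
    # dark-blob centroid in a rectified patch of plane z=.06
    g=cv2.cvtColor(p["img"],cv2.COLOR_BGR2GRAY); out=[]
    for c,r in zip(guess,rad):
        q=np.linspace(-.017,.017,69); X,Y=np.meshgrid(q,q)
        W=np.c_[c[0]+X.ravel(),c[1]+Y.ravel(),np.full(X.size,.06)]
        uv=w2p(p,W).astype(np.float32).reshape(69,69,2)
        I=cv2.remap(g,uv[...,0],uv[...,1],cv2.INTER_LINEAR).astype(float)
        hi=np.median(I[np.hypot(X,Y)>.014]); wt=np.clip(hi-I-12,0,None)*(np.hypot(X,Y)<.016)
        out.append([c[0]+(wt*X).sum()/wt.sum(),c[1]+(wt*Y).sum()/wt.sum()])
    return np.array(out)
def fitrow(H):
    s=np.array([-69,-23,23,69])/1000
    f=least_squares(lambda v:(np.c_[v[0]-s*np.sin(v[2]),v[1]+s*np.cos(v[2])]-H).ravel(),[*H.mean(0),-.3])
    return f.x,np.c_[f.x[0]-s*np.sin(f.x[2]),f.x[1]+s*np.cos(f.x[2])],f.fun.round(4)
def foot(p,c,zs):
    # white/grey points near c, fit lower-body cylinder radius .019 (zs=shoulder height) and dome excluded
    P=cloud(p).reshape(-1,3); m=(np.hypot(P[:,0]-c[0],P[:,1]-c[1])<.03)&(P[:,2]>zs+.006)&(P[:,2]<zs+.031)
    Q=P[m]
    f=least_squares(lambda v:np.hypot(Q[:,0]-v[0],Q[:,1]-v[1])-.019,c[:2],loss="soft_l1",f_scale=.002)
    return f.x,len(Q),np.abs(f.fun).mean()
E
python3 - <<'E'
from h import *
G=[[.453,.097],[.466,.143],[.480,.183],[.497,.226]]
from scipy.spatial.transform import Rotation as R
print(R.from_rotvec(telemetry.read_state()["tcp_rot"]).as_matrix().round(3))
for n in("top","side"):
    p=optics.capture(n); H=holes(p,G); H=holes(p,H); print(n,H.round(4).tolist()); v,F,e=fitrow(H); print(v.round(4),F.round(4).tolist(),e)
    P=cloud(p); 
    for c in ([.478,-.206],[.538,-.220],[.6,-.2365]):
        f,k,r=foot(p,c,.055); q=P.reshape(-1,3); m=np.hypot(*(q[:,:2]-f).T)<.008
        print(" foot",f.round(4),k,r.round(4),"top z",q[m,2].max().round(4), q[m].mean(0).round(4))
    m=(np.hypot(P[...,0]-.474,P[...,1]-.162)<.05)&(P[...,2]>.05); print("plate z",np.median(P[m][:,2]))
E
```

```text
[[-0.935  0.355  0.   ]
 [ 0.355  0.935  0.   ]
 [-0.     0.    -1.   ]]
top [[0.4508, 0.0967], [0.466, 0.1402], [0.4812, 0.1835], [0.4964, 0.2271]]
[ 0.4736  0.1619 -0.3367] [[0.4508, 0.0968], [0.466, 0.1402], [0.4812, 0.1836], [0.4964, 0.227]] [ 0.      0.      0.     -0.     -0.      0.0001 -0.     -0.0001]
 foot [ 0.4778 -0.2055] 23 0.0002 top z 0.1022 [ 0.4778 -0.2055  0.0987]
 foot [ 0.5381 -0.2219] 31 0.0004 top z 0.1021 [ 0.5379 -0.222   0.0992]
 foot [ 0.5961 -0.2361] 39 0.0004 top z 0.1024 [ 0.5961 -0.236   0.0988]
plate z 0.05960575411578106
side [[0.4518, 0.0966], [0.467, 0.1399], [0.4822, 0.1835], [0.498, 0.2289]]
[ 0.4747  0.1622 -0.336 ] [[0.452, 0.0971], [0.4672, 0.1405], [0.4823, 0.1839], [0.4975, 0.2274]] [ 0.0002  0.0005  0.0001  0.0006  0.0002  0.0005 -0.0005 -0.0015]
 foot [ 0.4776 -0.2058] 130 0.0004 top z 0.1021 [ 0.4774 -0.2061  0.1003]
 foot [ 0.5382 -0.222 ] 138 0.0005 top z 0.1027 [ 0.5379 -0.2224  0.1003]
 foot [ 0.5986 -0.2367] 135 0.0005 top z 0.1029 [ 0.5988 -0.2367  0.1005]
plate z 0.059865193373436765
```

```bash
cat >> h.py <<'E'
def to(x,y,z):
    from scipy.spatial.transform import Rotation as R
    s=telemetry.read_state(); M=R.from_rotvec(s["tcp_rot"]).as_matrix()
    print("t",round(s["time"],2),"pos",s["eef_pos"].round(4),"F",np.round(s["wrist_force"],2),"w",round(s["gripper_width"],4),"tool delta",(M.T@(np.array([x,y,z])-s["eef_pos"])).round(4),"yaw",np.arctan2(-M[0,1],M[1,1]).round(4),"tilt",M[2].round(4))
E
python3 -m handwheel '[0.095, -0.0315, -0.0273, 0, -0.0265, 0.095, -0.0315, -0.0273, 0, 0, 0.095, -0.0315, -0.0273, 0, 0, 0.095, -0.0315, -0.0273, 0, 0, 0.095, -0.0315, -0.0273, 0, 0]' 20
python3 -m handwheel '[0.095, -0.0315, -0.0273, 0, 0, 0.095, -0.0315, -0.0273, 0, 0, 0.095, -0.0315, -0.0273, 0, 0, 0.095, -0.0315, -0.0273, 0, 0, 0.095, -0.0315, -0.0273, 0, 0]'
python3 -m handwheel '[0.095, -0.0315, -0.0273, 0, 0, 0.095, -0.0315, -0.0273, 0, 0]'
python3 -c "
from h import *
to(.4777,-.2057,.15)"
```

```text
time: 1.72
eef_pos: [0.3249, 0.4014, 0.1859]
tcp_rot: [0.525, 3.097, 0.001]
wrist_force: [1.7, 1.8, -0.2]
gripper_width: 0.0951
grip_force: 0.0
time: 2.13
eef_pos: [0.4287, 0.2204, 0.186]
tcp_rot: [0.525, 3.097, 0.001]
wrist_force: [0.0, 2.0, -0.7]
gripper_width: 0.095
grip_force: 0.0
time: 2.3
eef_pos: [0.4701, 0.148, 0.186]
tcp_rot: [0.526, 3.097, 0.0]
wrist_force: [1.8, 1.2, -0.4]
gripper_width: 0.0947
grip_force: 0.0
t 2.3 pos [0.4701 0.148  0.186 ] F [ 1.75  1.24 -0.37] w 0.0947 tool delta [-0.1239 -0.3314  0.0359] yaw -0.3364 tilt [-5.e-04  4.e-04 -1.e+00]
```

```bash
python3 -m handwheel '[0.075, -0.0138, -0.0368, 0.004, 0, 0.075, -0.0138, -0.0368, 0.004, 0, 0.075, -0.0138, -0.0368, 0.004, 0, 0.075, -0.0138, -0.0368, 0.004, 0, 0.075, -0.0138, -0.0368, 0.004, 0]' >/dev/null
python3 -m handwheel '[0.075, -0.0138, -0.0368, 0.004, 0, 0.075, -0.0138, -0.0368, 0.004, 0, 0.075, -0.0138, -0.0368, 0.004, 0, 0.075, -0.0138, -0.0368, 0.004, 0, 0.075, 0, 0, 0, 0]'
python3 -c "
from h import *
to(.4777,-.2057,.063)"
```

```text
time: 3.13
eef_pos: [0.4775, -0.2093, 0.1491]
tcp_rot: [0.532, 3.096, -0.002]
wrist_force: [-0.5, 0.3, -1.1]
gripper_width: 0.075
grip_force: 0.0
t 3.13 pos [ 0.4775 -0.2093  0.1491] F [-0.49  0.33 -1.08] w 0.075 tool delta [0.0011 0.0035 0.086 ] yaw -0.3404 tilt [-9.e-04 -9.e-04 -1.e+00]
```

```bash
python3 -m handwheel '[0.075, 0, 0, 0.02, 0, 0.075, 0, 0, 0.02, 0, 0.075, 0, 0, 0, 0, 0.075, 0, 0, 0, 0]' >/dev/null
python3 -c "
from h import *
to(.4777,-.2057,.063)"
```

```text
t 3.47 pos [ 0.4771 -0.2033  0.1095] F [-0.12 -0.36  0.91] w 0.075 tool delta [-0.0014 -0.0021  0.0465] yaw -0.3362 tilt [ 1.8e-03  5.0e-04 -1.0e+00]
```

```bash
python3 -m handwheel '[0.075, -0.001, -0.002, 0.02, 0, 0.075, 0, 0, 0.02, 0, 0.075, 0, 0, 0.006, 0, 0.075, 0, 0, 0, 0]' >/dev/null
python3 -c "
from h import *
to(.4777,-.2057,.063)"
python3 -m handwheel '[0.03, 0, 0, 0, 0, 0.03, 0, 0, 0, 0, 0.03, 0, 0, 0, 0, 0.03, 0, 0, 0, 0, 0.03, 0, 0, 0, 0]' 20
python3 -c "
from h import *
to(.4777,-.2057,.063)"
```

```text
t 3.8 pos [ 0.4776 -0.2055  0.0636] F [-0.03  0.93  0.41] w 0.0751 tool delta [-0.0002 -0.0002  0.0006] yaw -0.3359 tilt [ 1.3e-03  3.0e-04 -1.0e+00]
time: 4.22
eef_pos: [0.4779, -0.2059, 0.0643]
tcp_rot: [0.526, 3.097, -0.0]
wrist_force: [-0.5, 0.5, 0.7]
gripper_width: 0.0475
grip_force: 0.0
t 4.22 pos [ 0.4779 -0.2059  0.0643] F [-0.52  0.53  0.73] w 0.0475 tool delta [0.0002 0.0002 0.0013] yaw -0.3362 tilt [-8.e-04 -1.e-04 -1.e+00]
```

```bash
python3 -m handwheel '[0.03, 0, 0, 0, 0, 0.03, 0, 0, 0, 0, 0.03, 0, 0, 0, 0, 0.03, 0, 0, 0, 0]' 30
python3 -m handwheel '[0.03, 0, 0, -0.01, 0, 0.03, 0, 0, -0.03, 0, 0.03, 0, 0, -0.03, 0, 0.03, 0, 0, 0, 0, 0.03, 0, 0, 0, 0]' 
python3 -c "
from h import *
to(.4514,.0970,.115)"
```

```text
time: 4.55
eef_pos: [0.4777, -0.2059, 0.0638]
tcp_rot: [0.526, 3.097, 0.0]
wrist_force: [0.1, -0.6, 1.2]
gripper_width: 0.0311
grip_force: 28.6
time: 4.97
eef_pos: [0.4781, -0.2061, 0.1353]
tcp_rot: [0.525, 3.095, -0.001]
wrist_force: [0.3, -0.0, -2.5]
gripper_width: 0.0311
grip_force: 28.1
t 4.97 pos [ 0.4781 -0.2061  0.1353] F [ 0.32 -0.02 -2.48] w 0.0311 tool delta [0.1253 0.2773 0.0198] yaw -0.3363 tilt [-2.9e-03 -4.0e-04 -1.0e+00]
```

Run:
```python
from h import *
p=optics.capture("side"); x=optics.capture("top")
u=w2p(p,[.478,-.206,.14])[0].astype(int); print(u, w2p(p,[[.4777,-.2057,.055],[.478,-.206,.095]]))
a=p["img"][u[1]-60:u[1]+65,u[0]-60:u[0]+65]
v=w2p(x,[.478,-.206,.14])[0].astype(int)
b=x["img"][v[1]-60:v[1]+65,v[0]-60:v[0]+65]
cv2.imwrite("pics/held.png",cv2.resize(np.hstack([a,b]),None,fx=3.2,fy=3.2,interpolation=3))
```

```text
[225 224] [[228.29793316 249.7327485 ]
 [227.1482234  238.4235825 ]]
```

View pics/held.png

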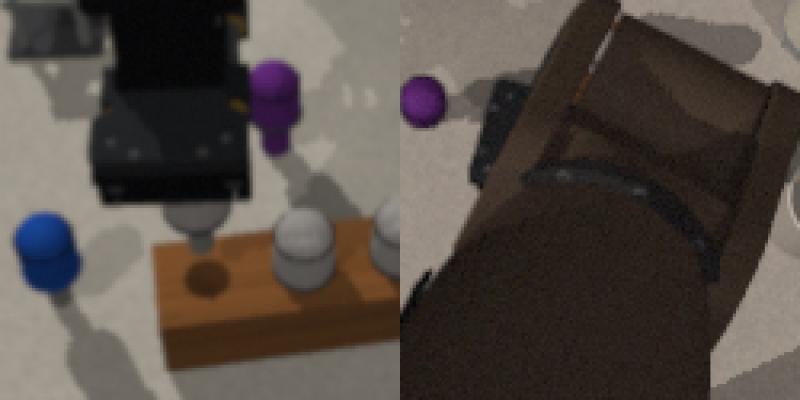

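Run:
```python
from h import *
to(.4514,.0970,.115)
p=optics.capture("side"); P=cloud(p).reshape(-1,3)
P=P[(np.hypot(P[:,0]-.478,P[:,1]+.206)<.035)&(P[:,2]>.07)&(P[:,2]<.16)]
print(len(P))
for a in np.arange(.075,.16,.005):
    q=P[(P[:,2]>=a)&(P[:,2]<a+.005)]
    if len(q)>1: print(a.round(3),len(q),"x",q[:,0].min().round(4),q[:,0].max().round(4),q[:,0].mean().round(4),"y",q[:,1].min().round(4),q[:,1].max().round(4))
```

```text
t 5.07 pos [ 0.4772 -0.2055  0.1333] F [ 0.24 -0.21 -2.73] w 0.0307 tool delta [0.1242 0.2771 0.0185] yaw -0.3363 tilt [ 8.e-04  3.e-04 -1.e+00]
220
0.085 6 x 0.4697 0.4817 0.4741 y -0.2125 -0.2045
0.09 10 x 0.4699 0.4815 0.4754 y -0.2131 -0.2047
0.095 12 x 0.4698 0.4822 0.4759 y -0.2128 -0.2062
0.1 12 x 0.4696 0.4827 0.4759 y -0.2128 -0.2085
0.105 5 x 0.4728 0.4804 0.4764 y -0.2129 -0.211
0.125 42 x 0.4572 0.4952 0.473 y -0.2253 -0.1994
0.13 34 x 0.4587 0.4923 0.4726 y -0.2244 -0.2069
0.135 33 x 0.4593 0.4922 0.4734 y -0.2239 -0.2071
0.14 28 x 0.4594 0.4873 0.4728 y -0.2246 -0.2078
0.145 25 x 0.4603 0.4852 0.4714 y -0.2243 -0.2126
0.15 12 x 0.4645 0.4792 0.4716 y -0.2246 -0.218
```

Run:
```python
from h import *
p=optics.capture("side"); s=telemetry.read_state(); P=cloud(p).reshape(-1,3)
t=s["eef_pos"]; d=np.hypot(P[:,0]-.478,P[:,1]+.206)
def fit(lo,hi,r,rm):
    Q=P[(d<rm)&(P[:,2]>lo)&(P[:,2]<hi)]
    g=(lambda v:np.hypot(Q[:,0]-v[0],Q[:,1]-v[1])-(r or v[2]))
    f=least_squares(g,[.478,-.206,.009],loss="soft_l1",f_scale=.001); return f.x.round(4),len(Q),np.abs(f.fun).mean().round(5)
b=fit(.131,.153,.019,.026)
print("body",b)
for r in(.008,.0095,.011,None): print("stem",r,fit(.088,.108,r,.016))
print(t.round(4)); to(.4514,.0970,.115)
```

```text
body (array([ 0.4775, -0.2047,  0.009 ]), 119, np.float64(0.00038))
stem 0.008 (array([ 0.4774, -0.2045,  0.009 ]), 43, np.float64(0.00048))
stem 0.0095 (array([ 0.4779, -0.2029,  0.009 ]), 43, np.float64(0.00053))
stem 0.011 (array([ 0.4783, -0.2013,  0.009 ]), 43, np.float64(0.0006))
stem None (array([ 0.4773, -0.205 ,  0.0076]), 43, np.float64(0.00047))
[ 0.4771 -0.2055  0.1328]
t 5.17 pos [ 0.4771 -0.2055  0.1328] F [ 0.68 -0.07 -2.08] w 0.0308 tool delta [0.1241 0.2771 0.0181] yaw -0.3363 tilt [ 1.9e-03  5.0e-04 -1.0e+00]
```

```bash
python3 -m handwheel '[0.03, 0.0154, 0.0345, 0, 0, 0.03, 0.0154, 0.0345, 0, 0, 0.03, 0.0154, 0.0345, 0, 0, 0.03, 0.0154, 0.0345, 0, 0, 0.03, 0.0154, 0.0345, 0, 0]' >/dev/null
python3 -m handwheel '[0.03, 0.0154, 0.0345, 0, 0, 0.03, 0.0154, 0.0345, 0, 0, 0.03, 0.0158, 0.0349, 0, 0, 0.03, 0, 0, 0, 0, 0.03, 0, 0, 0, 0]' >/dev/null
python3 -m handwheel '[0.03, 0, 0, 0, 0, 0.03, 0, 0, 0, 0]' >/dev/null
cat > m.py <<'E'
from h import *
import sys
L,hi=float(sys.argv[1]),float(sys.argv[2]) # visible stem z range
p=optics.capture("side"); s=telemetry.read_state(); P=cloud(p).reshape(-1,3); t=s["eef_pos"]
d=np.hypot(P[:,0]-t[0],P[:,1]-t[1])
def fit(lo,hi,r,rm):
    Q=P[(d<rm)&(P[:,2]>lo)&(P[:,2]<hi)]
    f=least_squares(lambda v:np.hypot(Q[:,0]-v[0],Q[:,1]-v[1])-r,t[:2],loss="soft_l1",f_scale=.001); return f.x.round(4),len(Q)
print("body",*fit(t[2]-.001,t[2]+.02,.019,.026)); 
if hi>L: print("stem",*fit(L,hi,.008,.016))
E
python3 m.py .088 .108
python3 -c "
from h import *
p=optics.capture('side');H=holes(p,[[.452,.0971],[.4672,.1405],[.4823,.1839],[.4975,.2274]]);print(H.round(4).tolist())
to(.4517,.0962,.115)"
```

```text
body [0.4518 0.0957] 108
stem [0.451  0.0956] 43
[[0.452, 0.0967], [0.4614, 0.1417], [0.4785, 0.182], [0.4905, 0.2274]]
t 6.27 pos [0.4524 0.0947 0.1335] F [ 0.63  0.01 -1.58] w 0.0308 tool delta [0.0011 0.0012 0.0185] yaw -0.3382 tilt [ 4.e-04 -1.e-04 -1.e+00]
```

```bash
python3 -m handwheel '[0.03, 0, 0.0013, 0.01, 0, 0.03, 0, 0, 0.01, 0, 0.03, 0, 0, 0.007, 0, 0.03, 0, 0, 0.002, 0, 0.03, 0, 0, 0.002, 0]' |sed -n '2p;4p'
python3 -c "
from h import *
to(.4517,.0962,.115)"
```

```text
eef_pos: [0.4527, 0.0966, 0.1025]
wrist_force: [-0.9, -0.9, -2.6]
t 6.68 pos [0.4527 0.0966 0.1025] F [-0.85 -0.89 -2.6 ] w 0.0307 tool delta [ 0.0008 -0.0007 -0.0125] yaw -0.3373 tilt [ 5.e-04 -1.e-04 -1.e+00]
```

```bash
python3 -m handwheel '[0.03, 0, 0, 0.003, 0, 0.03, 0, 0, 0.003, 0, 0.03, 0, 0, 0.003, 0, 0.03, 0, 0, 0, 0]' |sed -n '2p;4p'
```

```text
eef_pos: [0.4525, 0.0971, 0.0934]
wrist_force: [-0.5, 0.3, -3.1]
```

```bash
python3 -m handwheel '[0.03, 0, 0, 0.006, 0, 0.03, 0, 0, 0.006, 0, 0.03, 0, 0, 0.004, 0, 0.03, 0, 0, 0, 0, 0.03, 0, 0, 0, 0]' |sed -n '2p;4p'
python3 -m handwheel '[0.03, 0, 0, -0.018, 0, 0.03, 0, 0, -0.02, 0, 0.03, 0, 0, -0.006, 0, 0.03, 0, 0.023, 0, 0, 0.03, 0, 0.023, 0, 0]' |sed -n '2p;4p'
python3 -m handwheel '[0.03, 0, 0, 0, 0, 0.03, 0, 0, 0, 0]' |sed -n '2p;4p'
python3 m.py .075 .095
python3 -c "
from h import *
to(.4672,.1405,.115)"
```

```text
eef_pos: [0.4525, 0.0971, 0.0774]
wrist_force: [0.4, 0.3, -2.5]
eef_pos: [0.4683, 0.1406, 0.1223]
wrist_force: [0.6, -0.1, -1.9]
eef_pos: [0.4677, 0.1411, 0.1214]
wrist_force: [-0.1, -0.0, -1.9]
body [0.468 0.142] 102
stem [0.4665 0.1415] 38
t 8.07 pos [0.4674 0.1405 0.1213] F [-0.5   0.23 -1.82] w 0.0307 tool delta [ 0.0002 -0.0001  0.0063] yaw -0.3353 tilt [ 5.e-04 -3.e-04 -1.e+00]
```

```bash
python3 -m handwheel '[0.03, 0, -0.0012, 0.008, 0, 0.03, 0, 0, 0.005, 0, 0.03, 0, 0, 0.002, 0, 0.03, 0, 0, 0.002, 0, 0.03, 0, 0, 0, 0]' |sed -n '2p;4p'
```

```text
eef_pos: [0.4672, 0.139, 0.1042]
wrist_force: [-0.7, 0.2, -1.4]
```

```bash
python3 -m handwheel '[0.03, 0, 0, 0.003, 0, 0.03, 0, 0, 0.003, 0, 0.03, 0, 0, 0.003, 0, 0.03, 0, 0, 0, 0]' |sed -n '2p;4p'
```

```text
eef_pos: [0.4671, 0.1393, 0.0951]
wrist_force: [-0.2, -0.1, -1.4]
```

```bash
python3 -m handwheel '[0.03, 0, 0, 0.005, 0, 0.03, 0, 0, 0, 0, 0.03, 0, 0, -0.018, 0, 0.03, 0, 0, -0.012, 0, 0.03, 0, 0.023, 0, 0]' |sed -n '2p;4p'
python3 -m handwheel '[0.03, 0, 0.023, 0, 0, 0.03, 0, 0, 0, 0, 0.03, 0, 0, 0, 0, 0.03, 0, 0, 0, 0]' |sed -n '2p;4p'
python3 m.py .075 .095
python3 m.py .075 .095
python3 -c "
from h import *
p=optics.capture('side');H=holes(p,[[.452,.0971],[.4672,.1405],[.4823,.1839],[.4975,.2274]]);print(H.round(4).tolist())
to(.4823,.1839,.115)"
```

```text
eef_pos: [0.475, 0.1596, 0.1226]
wrist_force: [1.5, 0.2, -2.3]
eef_pos: [0.4821, 0.1825, 0.1205]
wrist_force: [-0.6, 0.4, -1.5]
body [0.4833 0.1829] 105
stem [0.481  0.1832] 34
body [0.4834 0.1824] 102
stem [0.4812 0.1824] 33
[[0.4518, 0.0966], [0.4671, 0.14], [0.4836, 0.1868], [0.4905, 0.2334]]
t 9.72 pos [0.4824 0.1822 0.1207] F [-0.54 -0.14 -2.15] w 0.0311 tool delta [0.0006 0.0016 0.0057] yaw -0.3368 tilt [ 3.e-04 -2.e-04 -1.e+00]
```

```bash
python3 -m handwheel '[0.03, 0, 0.0008, 0.008, 0, 0.03, 0, 0, 0.003, 0, 0.03, 0, 0, 0.001, 0, 0.03, 0, 0, 0.001, 0, 0.03, 0, 0, 0, 0]' |sed -n '2p;4p'
python3 -m handwheel '[0.03, 0, 0, 0.001, 0, 0.03, 0, 0, 0, 0]' |sed -n '2p;4p'
python3 -m handwheel '[0.03, 0, 0, 0.001, 0, 0.03, 0, 0, 0, 0]' |sed -n '2p;4p'
```

```text
eef_pos: [0.4828, 0.1835, 0.1074]
wrist_force: [0.1, 0.4, -1.7]
eef_pos: [0.4829, 0.1836, 0.1067]
wrist_force: [-0.0, 0.5, -1.8]
eef_pos: [0.4828, 0.1836, 0.1057]
wrist_force: [0.4, -0.3, -2.1]
```

```bash
for i in 1; do python3 -m handwheel '[0.03, 0, 0, 0.001, 0, 0.03, 0, 0, 0, 0]' |sed -n '2p;4p'; done
python3 -m handwheel '[0.03, 0, 0, 0.001, 0, 0.03, 0, 0, 0, 0]' |sed -n '2p;4p'
```

```text
eef_pos: [0.4828, 0.1835, 0.1046]
wrist_force: [-0.3, 0.2, -1.3]
eef_pos: [0.4828, 0.1835, 0.1036]
wrist_force: [0.4, 0.3, -2.1]
```

```bash
python3 -m handwheel '[0.03, 0, 0, 0.0015, 0, 0.03, 0, 0, 0.0015, 0, 0.03, 0, 0, 0, 0]' |sed -n '2p;4p'
python3 -m handwheel '[0.03, 0, 0, 0.002, 0, 0.03, 0, 0, 0.002, 0, 0.03, 0, 0, 0, 0]' |sed -n '2p;4p'
```

```text
eef_pos: [0.4828, 0.1835, 0.1004]
wrist_force: [-0.0, 0.8, -1.1]
eef_pos: [0.4827, 0.1835, 0.0963]
wrist_force: [0.2, 0.6, -2.1]
```

```bash
python3 -m handwheel '[0.03, 0, 0, 0.005, 0, 0.03, 0, 0, 0.005, 0, 0.03, 0, 0, 0, 0, 0.03, 0, 0, -0.02, 0, 0.03, 0, 0, -0.01, 0]' |sed -n '2p;4p'
python3 -m handwheel '[0.03, 0, 0, 0, 0, 0.03, 0, 0.023, 0, 0, 0.03, 0, 0.023, 0, 0, 0.03, 0, 0, 0, 0, 0.03, 0, 0, 0, 0]' |sed -n '2p;4p'
python3 -c "
from h import *
to(.4980,.2269,.1065)"
```

```text
eef_pos: [0.483, 0.1836, 0.1175]
wrist_force: [-0.4, -0.5, -0.7]
eef_pos: [0.4978, 0.2275, 0.1161]
wrist_force: [-0.5, -0.5, -1.2]
t 12.13 pos [0.4978 0.2275 0.1161] F [-0.54 -0.54 -1.23] w 0.0306 tool delta [-0.0003 -0.0005  0.0096] yaw -0.3348 tilt [ 3.e-04 -2.e-04 -1.e+00]
```

```bash
python3 -m handwheel '[0.03, 0, 0, 0.004, 0, 0.03, 0, 0, 0.003, 0, 0.03, 0, 0, 0.001, 0, 0.03, 0, 0, 0, 0]' |sed -n '2p;4p'
python3 -m handwheel '[0.03, 0, 0, 0.001, 0, 0.03, 0, 0, 0, 0]' |sed -n '2p;4p'
python3 -m handwheel '[0.03, 0, 0, 0.0005, 0, 0.03, 0, 0, 0, 0]' |sed -n '2p;4p'
```

```text
eef_pos: [0.4978, 0.2264, 0.1083]
wrist_force: [0.2, 0.2, -2.3]
eef_pos: [0.4981, 0.2267, 0.1077]
wrist_force: [-0.3, 0.1, -0.5]
eef_pos: [0.4981, 0.2269, 0.1073]
wrist_force: [-0.2, 0.2, -1.3]
```

```bash
python3 -m handwheel '[0.03, 0, 0, 0.0005, 0, 0.03, 0, 0, 0, 0]' |sed -n '2p;4p'
python3 -m handwheel '[0.03, 0, 0, 0.0005, 0, 0.03, 0, 0, 0, 0]' |sed -n '2p;4p'
```

```text
eef_pos: [0.4982, 0.227, 0.1069]
wrist_force: [-0.3, -0.8, -0.8]
eef_pos: [0.4984, 0.2271, 0.1067]
wrist_force: [-0.3, -1.1, 3.8]
```

```bash
python3 -m handwheel '[0.03, 0, 0, 0.0003, 0, 0.03, 0, 0, 0, 0, 0.03, 0, 0, 0, 0]' |sed -n '2p;4p'
python3 -m handwheel '[0.03, 0, 0, 0, 0, 0.03, 0, 0, 0, 0]' |sed -n '2p;4p'
```

```text
eef_pos: [0.4985, 0.2271, 0.1066]
wrist_force: [-0.7, -1.7, 6.5]
eef_pos: [0.4985, 0.227, 0.1066]
wrist_force: [-0.7, -1.1, 6.5]
```

```bash
python3 -m handwheel '[0.03, 0, 0, -0.006, 0, 0.03, 0, 0, -0.006, 0, 0.03, 0, -0.023, 0, 0, 0.03, 0, -0.023, 0, 0, 0.03, 0, 0, 0, 0]' |sed -n '2p;4p'
python3 -m handwheel '[0.03, 0, 0, 0, 0, 0.03, 0, 0, 0.007, 0, 0.03, 0, 0, 0.004, 0, 0.03, 0, 0, 0, 0]' |sed -n '2p;4p'
python3 -m handwheel '[0.03, 0, 0, 0.001, 0, 0.03, 0, 0, 0, 0]' |sed -n '2p;4p'
python3 -m handwheel '[0.03, 0, 0, 0.001, 0, 0.03, 0, 0, 0, 0]' |sed -n '2p;4p'
```

```text
eef_pos: [0.4814, 0.1813, 0.1182]
wrist_force: [0.4, 0.4, -0.6]
eef_pos: [0.4825, 0.184, 0.1058]
wrist_force: [-0.6, -0.6, -2.1]
eef_pos: [0.4828, 0.1839, 0.1056]
wrist_force: [0.4, -0.7, -2.4]
eef_pos: [0.4829, 0.1837, 0.1048]
wrist_force: [1.1, -0.6, -1.3]
```

```bash
python3 -m handwheel '[0.03, 0, 0, 0.001, 0, 0.03, 0, 0, 0.001, 0, 0.03, 0, 0, 0, 0]' |sed -n '2p;4p'
python3 -m handwheel '[0.03, 0, 0, 0.001, 0, 0.03, 0, 0, 0.001, 0, 0.03, 0, 0, 0, 0]' |sed -n '2p;4p'
```

```text
eef_pos: [0.4828, 0.1835, 0.1028]
wrist_force: [-0.6, -0.0, -2.0]
eef_pos: [0.4828, 0.1835, 0.1008]
wrist_force: [-0.7, 0.7, -2.3]
```

In the hole again; go down to nearly home (contact expected at TCP z ≈ 0.0686).

```bash
python3 -m handwheel '[0.03, 0, 0, 0.005, 0, 0.03, 0, 0, 0.005, 0, 0.03, 0, 0, 0.005, 0, 0.03, 0, 0, 0.005, 0, 0.03, 0, 0, 0, 0]' |sed -n '2p;4p'
python3 -m handwheel '[0.03, 0, 0, 0.004, 0, 0.03, 0, 0, 0.004, 0, 0.03, 0, 0, 0.002, 0, 0.03, 0, 0, 0, 0]' |sed -n '2p;4p'
python3 -m handwheel '[0.03, 0, 0, 0.0005, 0, 0.03, 0, 0, 0.0005, 0, 0.03, 0, 0, 0, 0]' |sed -n '2p;4p'
```

```text
eef_pos: [0.4823, 0.1834, 0.0798]
wrist_force: [-0.4, 0.5, -1.7]
eef_pos: [0.4827, 0.1835, 0.0705]
wrist_force: [0.4, 0.8, -2.6]
eef_pos: [0.4829, 0.1836, 0.07]
wrist_force: [-0.7, 0.2, -1.3]
```

```bash
python3 -m handwheel '[0.03, 0, 0, 0.0005, 0, 0.03, 0, 0, 0, 0]' |sed -n '2p;4p'
python3 -m handwheel '[0.03, 0, 0, 0.0005, 0, 0.03, 0, 0, 0, 0]' |sed -n '2p;4p'
```

```text
eef_pos: [0.4829, 0.1836, 0.0695]
wrist_force: [0.3, -0.1, -1.2]
eef_pos: [0.4828, 0.1836, 0.069]
wrist_force: [-0.2, 0.3, -0.3]
```

```bash
python3 -m handwheel '[0.03, 0, 0, 0.0003, 0, 0.03, 0, 0, 0, 0]' |sed -n '2p;4p'
```

```text
eef_pos: [0.4828, 0.1836, 0.0689]
wrist_force: [-2.2, 0.8, 4.6]
```

```bash
python3 -m handwheel '[0.075, 0, 0, 0, 0, 0.075, 0, 0, 0, 0, 0.075, 0, 0, 0, 0, 0.075, 0, 0, 0, 0, 0.075, 0, 0, 0, 0]' |sed -n '2p;4,5p'
python3 -m handwheel '[0.075, 0, 0, 0, 0, 0.075, 0, 0, 0, 0, 0.075, 0, 0, 0, 0, 0.075, 0, 0, 0, 0]' |sed -n '2p;4,5p'
```

```text
eef_pos: [0.483, 0.1835, 0.0686]
wrist_force: [0.3, -0.0, 0.0]
gripper_width: 0.0589
eef_pos: [0.4829, 0.1835, 0.0686]
wrist_force: [-0.2, 0.3, 0.1]
gripper_width: 0.0746
```

Now lift, back off sideways out of the view, and check.

```bash
python3 -m handwheel '[0.075, 0, 0, -0.01, 0, 0.075, 0, 0, -0.03, 0, 0.075, 0, 0, -0.04, 0, 0.075, 0, 0, -0.04, 0, 0.075, 0, 0.03, 0, 0]' >/dev/null
python3 -m handwheel '[0.075, 0, 0.04, 0, 0, 0.075, 0, 0.04, 0, 0, 0.075, 0, 0.04, 0, 0, 0.075, 0, 0.04, 0, 0, 0.075, 0, 0.0, 0, 0]' >/dev/null
python3 -m handwheel '[0.075, 0, 0, 0, 0, 0.075, 0, 0, 0, 0]' |sed -n '1,2p'
python3 - <<'E'
from h import *
ims=[]
for n in("top","side"):
    p=optics.capture(n); print(n,foot(p,[.482,.1837],.06))
    P=cloud(p).reshape(-1,3); f=foot(p,[.482,.1837],.06)[0]
    print(" top z",np.percentile(P[np.hypot(*(P[:,:2]-f).T)<.006][:,2],90), [foot(p,c,.055)[0].round(4) for c in([.538,-.222],[.597,-.2365])])
    u=w2p(p,[.482,.18,.07])[0].astype(int); x0,y0=max(u[0]-62,0),max(u[1]-62,0)
    ims.append(cv2.resize(p["img"][y0:y0+125,x0:x0+125],(390,390),interpolation=3))
cv2.imwrite("pics/end.png",np.hstack(ims))
E
```

```text
time: 18.38
eef_pos: [0.5451, 0.3625, 0.1888]
top (array([0.48263747, 0.18361808]), 43, np.float64(0.000498730805426458))
 top z 0.1066355783959044 [array([ 0.5384, -0.2217]), array([ 0.5961, -0.236 ])]
side (array([0.48248986, 0.18395006]), 109, np.float64(0.0009240614244231462))
 top z 0.1063091083090475 [array([ 0.5382, -0.2222]), array([ 0.5986, -0.2366])]
```

View pics/end.png

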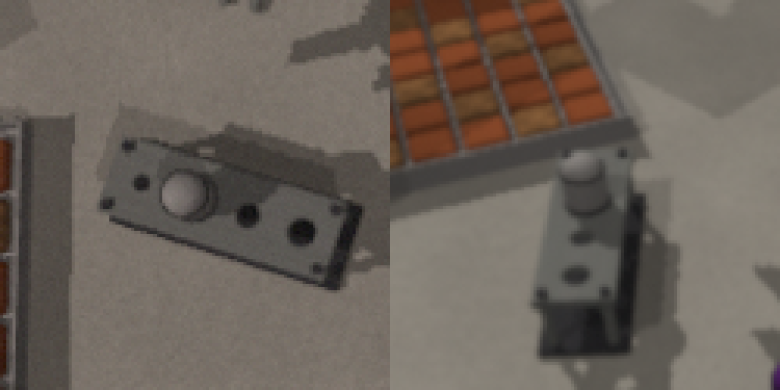

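The end picture shows the foot standing upright in the third hole (17 mm), at about (185,195) in the top-view crop. The 14 mm hole beside it, at (141,183), is empty. The dome top measures about 0.106 m, which means the flange is on the plate. The other feet have not moved.

```bash
python3 -c "
from plant import close_job
print(close_job())"
```

```text
the job is handed in; nothing more can be done
None
```

I handed the job in with the foot from the nearest well, which has a 16 mm stem, standing fully home and released in the 17 mm hole: it passed the 23, 20 and 17 mm holes, and the 14 mm hole refused it at about 8 N; no verdict came back.

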